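# Index the vial carousel by one hole

## Robot

A 6-joint arm with a two-finger parallel gripper is mounted at the origin on the work surface. World frame = base frame: x ahead of the robot, y to its left, z up, the work surface at z = 0. Lengths are in mm, angles in degrees, forces in N, time in s.
With the tool pointing down it reaches from about 350 to 925 mm from the base axis. Payload 6.4 kg.
Tool frame: the origin (TCP) lies at the centre of the arm's flange, where the gripper is bolted on; the fingertips stand 199 mm ahead of it and the grasp point (between the pads) lies 180 mm ahead of it; z points along the fingers, y is the direction in which the jaws open and shut (so a half turn about z gives the same grasp; the last joint's range is limited). The gripper opens to 94 mm and grips with 3 to 60 N. Pads are 16 mm wide; open, the fingers measure 119 mm over their backs; the gripper's body (75 mm by 177 mm) begins 78 mm behind the grasp point.
Start: joints at [53.91, 14.043, 89.255, -0, 76.702, -9.975], TCP at [286.117, 583.654, 404.655] pointing down, gripper open.
Joint ranges: [-179.41, 179.41], [-58.25, 129.5], [7.25, 145.43], [-54.29, 234.29], [11.92, 165.04], [-157.13, 157.13]. Speed limits (degrees/s): [147.25, 147.25, 180, 180, 180, 180].

## Interface

Orientations are given as [roll, pitch, yaw] about the fixed x, y, z axes, in that order (R = Rz(yaw) Ry(pitch) Rx(roll)).
In Python, from cell import observe, camera, camera_model, hand_in gives the robot as it stands.
- The arm moves only by the tool servo_tool, never from a script. Its argument "series" is a list of rows, each a list of 3 entries, a list of its own where there are three numbers: the shift along the tool's x, y, z in m, then the turn, a rotation vector about the tool's x, y, z in rad, then the finger opening in m, from 0 to 0.094. A call has 1 to 5 rows; each row shifts and turns the pose as measured when the row begins, along the tool's axes as they then stand; what a row does not reach is not made up. A row lasts 1/10 s, in which the tool goes at most 50 mm and 8.59 degrees, less where a joint would pass 70% of its speed; a pose out of reach is approached as far as the arm can. A call with a gripper value outside its range is refused whole. The fingers move at their own pace and stop on an object; "squeeze" is the grip in N (left out, the last holds). Time passes only in rows, so rows that do not move let the fingers close. It gives the time, the measured TCP pose, the force and the opening at its end, in the units of the state.
- observe(): the state, without advancing time (a new reading comes with each control period).
- camera(name): name is "scene" or "top"; returns (picture, depth): 480x640x3 uint8, red, green, blue; 480x640 float32, mm along the optical axis (not along the pixel's ray), 0 where there is no reading.
- camera_model(name): a dict with "fx", "fy", "cx", "cy" (pixels), "dist_coeffs" ([k1, k2, p1, p2, k3] as OpenCV has them; the pictures are not rectified), "R" (3x3) and "t" (3): a world point X has camera coordinates R X + t. Camera axes: x right, y down, z forward; pixel columns grow to the right and rows downward; lengths in mm; the calibration is good to about 2 mm. A picture is of the moment at which its call begins. camera_model takes no time and is no camera call.
- hand_in(): hands the job in, once; it reports no verdict.
The state is a dict: "time": time; "qpos": joint angles; "joint_vel": joint speeds; "effort": joint torques, N m; "position": TCP position; "tool_rot": TCP orientation; "contact_force": force on the tool from outside, world axes, zero at the start; "torque": the same for the moment, N m; "finger_gap": finger opening in mm.
Only numpy, scipy, OpenCV 4.12 (cv2) and the standard library are available. Lean on these libraries where they do the work, as an engineer would, in place of code of your own. Each camera call takes 0.05 s, during which the arm holds its last target. There are 200 camera calls.

## Task

On the vial carousel, press the red plunger knob in with the fingertips to unlock the table and push it round by one hole, the way that brings the green-capped vial under the glass funnel's outlet; then let the plunger spring fully home in that hole and move clear. Do not turn the table the wrong way or well past that hole. Do not touch or lift the vials, and leave the glassware on the bench where it stands.

Things in the scene. Friction and masses are not known exactly. Their poses are not given: they have to be found in the camera images.
- axis (a point): the upright axis of the carousel's turntable, a white disc 170 mm across whose upper face (74 mm above the bench) holds this point; the carousel stands on a round grey base 250 mm across. Five blue cups on the disc, 58 mm from the axis and 60 degrees apart, hold the vials; the sixth place, opposite the funnel at the start, carries the plunger's arm. Under the disc a fixed aluminium index plate has six holes 60 degrees apart
- knob_top (a point): centre of the floor of the red plunger knob, an upright round knob 49 mm across, dished on top: floor 41 mm across inside a rim 4 mm high. It sits on an arm of the turntable 118 mm from the axis and goes round with the table; its floor is 140 mm above the bench when the plunger is out. Nothing as high stands within 60 mm of it. Its rim keeps a fingertip on the knob when it is pushed sideways
- plunger (a joint): how far the plunger is pressed down, m: 0 fully out (pin locked in a hole of the index plate), 0.014 hard stop. Spring: 4 N at 0, rising to 9.6 N at 0.014. The pin is clear of its hole from 0.009 on, then the table turns freely; between holes the pin bears on the plate from below, so a released knob stays 8 to 9 mm down until it meets a hole, where it springs out. The pin's tip is round: let go within about 2 degrees of a hole, it centres itself
- turntable (a joint): angle of the turntable, rad, positive anticlockwise seen from above; 0 at the start with the pin in a hole, holes every 1.047 (60 degrees); light friction of about 0.5 N at the knob. The pin has about 0.02 of play either way in a hole
- spout (a point): lower end of the outlet of the glass dropping funnel, 160 mm above the bench and 58 mm from the turntable's axis; the funnel (44 mm across, up to 332 mm high) is on a fixed stand whose 12 mm steel rod rises behind it, 175 mm from the axis
- vial_green: the vial with the green cap, with green contents, 24 mm across and 52 mm high, loose in a cup; origin at the centre of its underside, 77 mm above the bench. It starts one place (60 degrees) beside the funnel, on either side
- vial_beside: a like vial, amber with a white cap, loose in the cup on the other side of the funnel from the green one; leave untouched
- vial_spout: a like vial, amber with a white cap, loose in the cup that starts under the funnel's outlet; leave untouched
- vial_far_left: a like vial, amber with a white cap, two places anticlockwise of the funnel at the start; leave untouched
- vial_far_right: a like vial, amber with a white cap, two places clockwise of the funnel at the start; leave untouched
- beaker: a loose glass beaker, 68 mm across and 90 mm high, origin at the centre of its underside; leave it
- flask: a loose conical glass flask, 80 mm across at the foot and 118 mm high, origin at the centre of its underside; leave it
- dropper: a loose amber dropper bottle, 34 mm across and 98 mm high, origin at the centre of its underside; leave it
- reagent: a loose glass bottle with a black cap, 48 mm across and 100 mm high, origin at the centre of its underside; leave it

How it is judged:
By the outcome, as a careful person would: the job done as asked, in the order asked, and still so for the second after the job is handed in, with the robot touching nothing.
It also fails if it takes over 38 s, if anything falls off the work surface, if the arm or the gripper's body presses on something with over 40 N, if the wrist force passes 120 N, or if a joint passes its speed limit or range.

## Working session

There is one attempt and no reset: what is moved stays moved. The work goes in short steps, Python scripts to look and compute and a tool call to move; the robot and the scene stay as the last step left them, time stands still between calls to the robot, and variables do not carry over. Pictures are saved under pics/ and viewed, about 8 in all and at most 12, crops included, and the job is handed in when it is done.

Besides the shell and the picture viewer there is one more tool, called after "Call:" by a JSON object that holds its "name" and its "arguments". servo_tool: Moves the arm, as the interface text tells. Its arguments: {"type":"object","properties":{"series":{"type":"array"},"squeeze":{"type":"number"}},"required":["series"]}

```bash
mkdir -p pics; cat > h.py <<'E'
import numpy as np, cv2
from cell import observe, camera, camera_model, hand_in
def cloud(name, d):
    m=camera_model(name); K=np.array([[m['fx'],0,m['cx']],[0,m['fy'],m['cy']],[0,0,1.]])
    v,u=np.mgrid[0:480,0:640]
    p=cv2.undistortPoints(np.stack([u,v],-1).reshape(-1,1,2).astype(float),K,np.array(m['dist_coeffs'],float)).reshape(480,640,2)
    c=np.dstack([p*d[...,None],d])
    return (c-np.array(m['t']))@np.array(m['R'])
E
python3 - <<'E'
from h import *
print(observe())
ims=[]
for n in ('top','scene'):
    p,d=camera(n); cv2.imwrite(f'pics/{n}0.png',p[...,::-1]); np.savez(f'{n}0',p=p,d=d)
    W=cloud(n,d); hsv=cv2.cvtColor(p,cv2.COLOR_RGB2HSV).astype(int); h,s,v=hsv[...,0],hsv[...,1],hsv[...,2]
    for nm,m in (('red',((h<8)|(h>172))&(s>130)&(v>60)),('green',(h>40)&(h<85)&(s>90)&(v>40)),('blue',(h>95)&(h<125)&(s>120)&(v>50))):
        k,l,st,c=cv2.connectedComponentsWithStats((m&(d>0)).astype(np.uint8))
        for i in range(1,k):
            if st[i,4]>40: q=W[l==i]; print(n,nm,c[i].round(),st[i,4],q.mean(0).round(1),q.min(0).round(),q.max(0).round())
E
```

```text
{'time': 0.0, 'qpos': array([ 5.39110300e+01,  1.40818246e+01,  8.93230247e+01, -6.29419968e-04,
        7.67015415e+01, -9.97496678e+00]), 'joint_vel': array([-1.02236291e-02,  1.81498047e-02, -4.96395736e-02, -9.44199060e-05,
       -8.40775837e-02,  8.59701351e-02]), 'effort': array([ 3.37901365e-04, -4.15819895e+01, -3.14611888e+01,  6.84820209e-02,
        3.31471930e-02, -1.19742622e-04]), 'position': array([285.96311294, 583.46869933, 403.58833131]), 'tool_rot': array([-1.79895111e+02, -1.78257499e-02,  1.53886126e+02]), 'contact_force': array([ 0.01939714, -0.0026688 , -0.35073413]), 'torque': array([0.06361381, 0.02607516, 0.01897656]), 'finger_gap': 93.65346825253938}
top red [355. 271.] 270 [484.6 -69.1 135.3] [ 463. -100.   -5.] [507. -47. 154.]
top green [368. 213.] 62 [ 633.8 -106.7  126.8] [ 625. -117.  102.] [644. -97. 137.]
top blue [458. 136.] 2782 [ 858.5 -374.2   54.1] [ 816. -527.   -5.] [ 942. -258.  127.]
top blue [588. 257.] 46 [ 509.9 -726.5   36.6] [ 504. -758.   -7.] [ 518. -709.   56.]
scene red [266. 219.] 435 [479.1 -61.1 128.3] [329. -91.  -3.] [515.  29. 148.]
scene green [291. 281.] 190 [ 644.1 -108.8  117.5] [ 629. -119.   89.] [651. -97. 132.]
scene blue [330. 267.] 66 [641.4 -11.2  87.3] [620. -21.  77.] [648.   9.  96.]
scene blue [275. 275.] 77 [ 591.  -114.8   87.2] [ 571. -126.   78.] [599. -95.  97.]
scene blue [319. 288.] 79 [673.4 -60.7  87.6] [654. -71.  79.] [682. -40.  95.]
scene blue [292. 292.] 86 [ 648.  -111.    88.2] [ 626. -122.   79.] [657. -92.  95.]
scene blue [268. 449.] 3401 [ 875.8 -314.    56.7] [ 783. -375.   -4.] [ 914. -242.  121.]
scene blue [208. 468.] 954 [ 849.8 -412.6   69. ] [ 787. -459.   -5.] [ 889. -380.  121.]
```

View pics/top0.png

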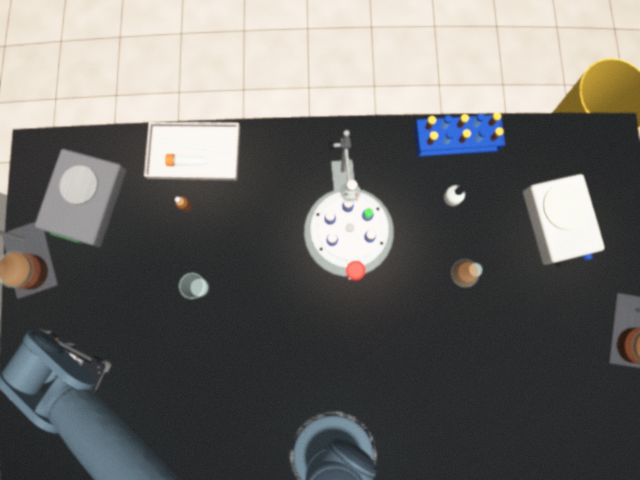

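View pics/scene0.png

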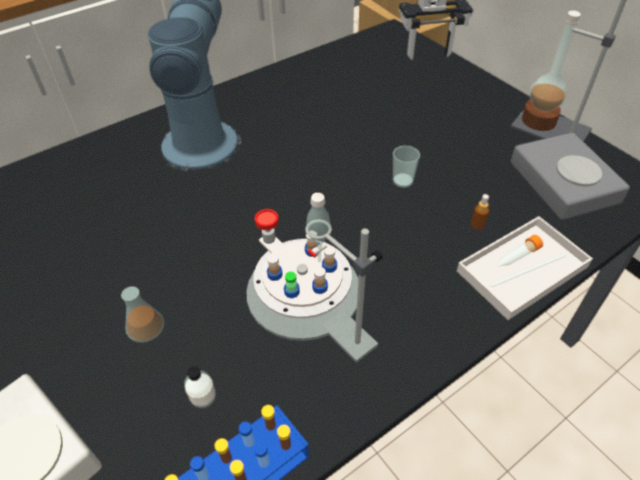

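The top view shows the carousel hub near (350,228), the knob at (355,271), the green cap at (368,213) and the funnel at (351,187). Green sits clockwise of the funnel, so the table must turn anticlockwise (+60°) and the knob moves toward −y. Next I'll measure more precisely.

```bash
cat >> h.py <<'E'
def plane(name,uv,z):
    m=camera_model(name); K=np.array([[m['fx'],0,m['cx']],[0,m['fy'],m['cy']],[0,0,1.]])
    p=cv2.undistortPoints(np.asarray(uv,float).reshape(-1,1,2),K,np.array(m['dist_coeffs'],float)).reshape(-1,2)
    R=np.array(m['R']);o=-R.T@np.array(m['t']); r=np.c_[p,np.ones(len(p))]@R
    return o+r*((z-o[2])/r[:,2])[:,None]
def fit(P):
    A=np.c_[2*P[:,:2],np.ones(len(P))]; s=np.linalg.lstsq(A,(P[:,:2]**2).sum(1),rcond=None)[0]
    return s[:2],np.sqrt(s[2]+s[0]**2+s[1]**2)
def redknob(p,near=None,name='top'):
    h,s,v=np.moveaxis(cv2.cvtColor(p,cv2.COLOR_RGB2HSV).astype(int),2,0)
    m=(((h<8)|(h>172))&(s>130)&(v>60)).astype(np.uint8)
    k,l,st,c=cv2.connectedComponentsWithStats(m); i=1+st[1:,4].argmax()
    cn=max(cv2.findContours((l==i).astype(np.uint8),0,cv2.CHAIN_APPROX_NONE)[0],key=len).reshape(-1,2)
    return cn,c[i]
E
python3 - <<'E'
from h import *
for n in ('top','scene'):
    f=np.load(n+'0.npz');p,d=f['p'],f['d'];W=cloud(n,d)
    m=camera_model(n);print(n,'cam at',-np.array(m['R']).T@np.array(m['t']))
    cn,c=redknob(p); print('knob fit',fit(plane(n,cn,144)),'centroid',plane(n,[c],144).round(1))
    # red depth points near top
    g=p.min(2); r=np.hypot(W[...,0]-600,W[...,1]+77)
    D=(abs(W[...,2]-74)<5)&(r<110)&(d>0); q=W[D]; print('disc',len(q),q[:,2].mean(),q.min(0),q.max(0))
    mk=cv2.morphologyEx(D.astype(np.uint8),cv2.MORPH_CLOSE,np.ones((9,9)))
    cn=max(cv2.findContours(mk,0,cv2.CHAIN_APPROX_NONE)[0],key=len).reshape(-1,2)
    P=plane(n,cn,74)
    for _ in range(6):
        o,R=fit(P);e=abs(np.hypot(*(P[:,:2]-o).T)-R);P=P[e<=max(2.5,np.percentile(e,90))]
    print('disc fit',o,R,len(P))
    h,s,v=np.moveaxis(cv2.cvtColor(p,cv2.COLOR_RGB2HSV).astype(int),2,0)
    gm=(h>40)&(h<85)&(s>90)&(v>40); k,l,st,cc=cv2.connectedComponentsWithStats(gm.astype(np.uint8))
    if n=='top':
        for i in range(1,k):
            if st[i,4]>30: print('green',cc[i],plane(n,[cc[i]],129).round(1))
p=np.load('top0.npz')['p'];q=np.load('scene0.npz')['p']
a=cv2.resize(p[165:295,290:410],(480,520),interpolation=2);cv2.imwrite('pics/topc.png',a[...,::-1])
E
```

```text
top cam at [ 375.97859911    7.16392442 1536.07055647]
knob fit (array([484.06386611, -68.72968854]), np.float64(22.376710336453396)) centroid [[484.  -68.7 144. ]]
disc 1999 74.93475279445659 [ 510.88092703 -159.26858757   69.00012671] [693.19503503  26.35412373  78.98155899]
disc fit [603.32978626 -62.17918443] 85.34856562685755 132
green [367.85714286 212.88888889] [[ 633.4 -106.6  129. ]]
scene cam at [1218.97944024 -437.69669217  971.05209995]
knob fit (array([492.66801492, -67.9683446 ]), np.float64(28.577276290747218)) centroid [[493.1 -68.3 144. ]]
disc 2625 74.13529804705429 [ 490.20122281 -142.86009735   69.03188901] [692.59045108  26.46935478  78.99678466]
disc fit [608.57952099 -60.21795266] 82.22706939129077 204
```

View pics/topc.png

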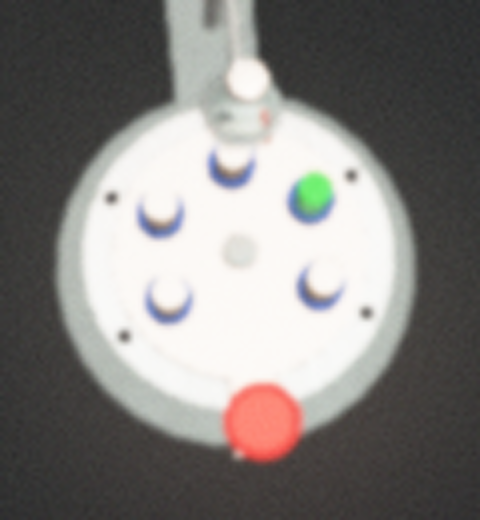

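Measurements: knob (484.5, −68.8), axis (602.4, −62.2), 119 mm apart against the stated 118. Green is at −56° and the funnel at about +3°, so the turn is +60° anticlockwise. Knob goal is about (549, −167). Next I'll compute the transit rows, with the tool's y along the tangent.

```bash
cat >> h.py <<'E'
from scipy.spatial.transform import Rotation as Ro
def rows(T,yaw,n,turn=None):
    """n tool-frame rows from the measured pose to world TCP T, tool down at yaw"""
    s=observe(); P=s['position']; R0=Ro.from_euler('xyz',s['tool_rot'],degrees=True); R1=Ro.from_euler('xyz',[180,0,yaw],degrees=True)
    rv=(R0.inv()*R1).as_rotvec()
    if turn and np.sign(rv[2])!=turn: rv=rv*(1-2*np.pi/np.linalg.norm(rv))
    print('t',s['time'],'P',P.round(1),s['tool_rot'].round(2),'F',s['contact_force'].round(1),'gap',round(s['finger_gap'],1),'q',s['qpos'].round(0))
    for i in range(n):
        R=R0*Ro.from_rotvec(rv*i/n); d=R.inv().apply((np.array(T)-P)/n)/1000
        print([d.round(4).tolist(),(rv/n).round(4).tolist(),0])
E
python3 -c "
from h import *
rows([484.5,-68.8,395],3.1,20,1)"
```

```text
t 0.1 P [286.  583.5 403.7] [-1.7991e+02 -1.0000e-02  1.5389e+02] F [ 0.2  0.3 -0.1] gap 94.2 q [ 54.  14.  89.  -0.  77. -10.]
[[-0.0233, -0.0249, 0.0005], [-0.0, 0.0001, 0.1316], 0]
[[-0.0263, -0.0216, 0.0005], [-0.0, 0.0001, 0.1316], 0]
[[-0.0289, -0.018, 0.0005], [-0.0, 0.0001, 0.1316], 0]
[[-0.0311, -0.0141, 0.0005], [-0.0, 0.0001, 0.1316], 0]
[[-0.0326, -0.0099, 0.0005], [-0.0, 0.0001, 0.1316], 0]
[[-0.0336, -0.0055, 0.0005], [-0.0, 0.0001, 0.1316], 0]
[[-0.0341, -0.001, 0.0004], [-0.0, 0.0001, 0.1316], 0]
[[-0.0339, 0.0035, 0.0004], [-0.0, 0.0001, 0.1316], 0]
[[-0.0332, 0.0079, 0.0004], [-0.0, 0.0001, 0.1316], 0]
[[-0.0318, 0.0122, 0.0004], [-0.0, 0.0001, 0.1316], 0]
[[-0.03, 0.0162, 0.0004], [-0.0, 0.0001, 0.1316], 0]
[[-0.0276, 0.02, 0.0004], [-0.0, 0.0001, 0.1316], 0]
[[-0.0247, 0.0235, 0.0004], [-0.0, 0.0001, 0.1316], 0]
[[-0.0214, 0.0265, 0.0004], [-0.0, 0.0001, 0.1316], 0]
[[-0.0178, 0.0291, 0.0004], [-0.0, 0.0001, 0.1316], 0]
[[-0.0138, 0.0312, 0.0004], [-0.0, 0.0001, 0.1316], 0]
[[-0.0096, 0.0327, 0.0004], [-0.0, 0.0001, 0.1316], 0]
[[-0.0052, 0.0337, 0.0004], [-0.0, 0.0001, 0.1316], 0]
[[-0.0007, 0.0341, 0.0004], [-0.0, 0.0001, 0.1316], 0]
[[0.0037, 0.0339, 0.0004], [-0.0, 0.0001, 0.1316], 0]
```

Call:
{"name": "servo_tool", "arguments": {"series": [[[-0.023,-0.025,0],[0,0,0.132],0],[[-0.026,-0.022,0],[0,0,0.132],0],[[-0.029,-0.018,0],[0,0,0.132],0],[[-0.031,-0.014,0],[0,0,0.132],0],[[-0.033,-0.01,0],[0,0,0.132],0]], "squeeze": 10}}

```text
time: 0.6
position: [333.0, 416.6, 400.5]
tool_rot: [-179.7, 0.1, 115.0]
contact_force: [0.3, 0.0, 0.9]
finger_gap: 57.1
```

Call:
{"name": "servo_tool", "arguments": {"series": [[[-0.034,-0.0055,0],[0,0,0.132],0],[[-0.034,-0.001,0],[0,0,0.132],0],[[-0.034,0.0035,0],[0,0,0.132],0],[[-0.033,0.008,0],[0,0,0.132],0],[[-0.032,0.012,0],[0,0,0.132],0]]}}

```text
time: 1.1
position: [377.1, 244.6, 399.0]
tool_rot: [-179.7, 0.4, 75.6]
contact_force: [0.4, -0.0, 1.0]
finger_gap: 17.7
```

```bash
python3 -c "
from h import *
rows([484.5,-68.8,395],3.1,15,1)"
```

```text
t 1.1 P [377.1 244.6 399. ] [-179.71    0.44   75.61] F [ 0.4 -0.   1. ] gap 17.7 q [ 19. -14. 118.  -0.  77.  33.]
[[-0.0185, 0.0121, 0.0003], [0.0, 0.0007, 0.0844], 0]
[[-0.0174, 0.0136, 0.0003], [0.0, 0.0007, 0.0844], 0]
[[-0.0162, 0.0151, 0.0003], [0.0, 0.0007, 0.0844], 0]
[[-0.0148, 0.0164, 0.0003], [0.0, 0.0007, 0.0844], 0]
[[-0.0134, 0.0176, 0.0003], [0.0, 0.0007, 0.0844], 0]
[[-0.0119, 0.0186, 0.0003], [0.0, 0.0007, 0.0844], 0]
[[-0.0103, 0.0196, 0.0003], [0.0, 0.0007, 0.0844], 0]
[[-0.0086, 0.0204, 0.0003], [0.0, 0.0007, 0.0844], 0]
[[-0.0068, 0.021, 0.0003], [0.0, 0.0007, 0.0844], 0]
[[-0.005, 0.0215, 0.0003], [0.0, 0.0007, 0.0844], 0]
[[-0.0032, 0.0219, 0.0003], [0.0, 0.0007, 0.0844], 0]
[[-0.0014, 0.022, 0.0003], [0.0, 0.0007, 0.0844], 0]
[[0.0005, 0.0221, 0.0003], [0.0, 0.0007, 0.0844], 0]
[[0.0024, 0.022, 0.0003], [0.0, 0.0007, 0.0844], 0]
[[0.0042, 0.0217, 0.0003], [0.0, 0.0007, 0.0844], 0]
```

Call:
{"name": "servo_tool", "arguments": {"series": [[[-0.0185,0.012,0],[0,0.0007,0.0845],0],[[-0.0175,0.0135,0],[0,0.0007,0.0845],0],[[-0.016,0.015,0],[0,0.0007,0.0845],0],[[-0.015,0.0165,0],[0,0.0007,0.0845],0],[[-0.0135,0.0175,0],[0,0.0007,0.0845],0]]}}

```text
time: 1.6
position: [411.4, 133.5, 397.6]
tool_rot: [-179.8, 0.4, 50.2]
contact_force: [0.4, -0.3, -0.4]
finger_gap: 0.2
```

Call:
{"name": "servo_tool", "arguments": {"series": [[[-0.012,0.0185,0],[0,0.0007,0.0845],0],[[-0.0105,0.0195,0],[0,0.0007,0.0845],0],[[-0.0085,0.0205,0],[0,0.0007,0.0845],0],[[-0.007,0.021,0],[0,0.0007,0.0845],0],[[-0.005,0.0215,0],[0,0.0007,0.0845],0]]}}

```text
time: 2.1
position: [443.5, 23.1, 395.8]
tool_rot: [-179.9, 0.4, 24.9]
contact_force: [0.1, -0.2, -0.4]
finger_gap: 0.4
```

```bash
python3 -c "
from h import *
rows([484.5,-68.8,385],3.1,10,1)"
```

```text
t 2.1 P [443.5  23.1 395.8] [-179.87    0.42   24.89] F [ 0.1 -0.2 -0.4] gap 0.4 q [-12. -14. 119.  -0.  76.  53.]
[[-0.0001, 0.0101, 0.0011], [-0.0001, 0.0008, 0.038], 0]
[[0.0002, 0.0101, 0.0011], [-0.0001, 0.0008, 0.038], 0]
[[0.0006, 0.01, 0.0011], [-0.0001, 0.0008, 0.038], 0]
[[0.001, 0.01, 0.0011], [-0.0001, 0.0008, 0.038], 0]
[[0.0014, 0.01, 0.0011], [-0.0001, 0.0008, 0.038], 0]
[[0.0018, 0.0099, 0.0011], [-0.0001, 0.0008, 0.038], 0]
[[0.0021, 0.0098, 0.0011], [-0.0001, 0.0008, 0.038], 0]
[[0.0025, 0.0098, 0.0011], [-0.0001, 0.0008, 0.038], 0]
[[0.0029, 0.0096, 0.0011], [-0.0001, 0.0008, 0.038], 0]
[[0.0032, 0.0095, 0.0011], [-0.0001, 0.0008, 0.038], 0]
```

Call:
{"name": "servo_tool", "arguments": {"series": [[[0,0.01,0],[0,0.0008,0.038],0],[[0,0.01,0],[0,0.0008,0.038],0],[[0.0005,0.01,0],[0,0.0008,0.038],0],[[0.001,0.01,0],[0,0.0008,0.038],0],[[0.0015,0.01,0],[0,0.0008,0.038],0]]}}

```text
time: 2.6
position: [464.6, -25.5, 394.7]
tool_rot: [-179.9, 0.3, 13.3]
contact_force: [-1.0, -0.7, 0.5]
finger_gap: 0.4
```

Call:
{"name": "servo_tool", "arguments": {"series": [[[0.002,0.01,0],[0,0.0008,0.038],0],[[0.002,0.01,0],[0,0.0008,0.038],0],[[0.0025,0.01,0],[0,0.0008,0.038],0],[[0.003,0.0095,0],[0,0.0008,0.038],0],[[0.003,0.0095,0],[0,0.0008,0.038],0]]}}

```text
time: 3.1
position: [486.2, -75.8, 394.4]
tool_rot: [-179.9, 0.1, 1.5]
contact_force: [-0.6, 0.5, 0.1]
finger_gap: 0.3
```

Call:
{"name": "servo_tool", "arguments": {"series": [[[0,0,0],[0,0,0],0],[[0,0,0],[0,0,0],0]]}}

```text
time: 3.3
position: [486.6, -77.2, 394.4]
tool_rot: [-179.9, 0.1, 1.3]
contact_force: [-0.0, -0.7, -0.0]
finger_gap: 0.5
```

```bash
python3 -c "
from h import *
rows([484.5,-68.8,349],3.1,5)
p,d=camera('scene');cv2.imwrite('pics/s1.png',cv2.resize(p[100:340,150:410],(780,720//1),interpolation=2)[:600,:,::-1])"
```

```text
t 3.3 P [486.6 -77.2 394.4] [-1.7987e+02  7.0000e-02  1.3500e+00] F [-0.  -0.7 -0. ] gap 0.5 q [-22.  -7. 112.   0.  75.  66.]
[[-0.0004, -0.0017, 0.0091], [-0.0005, 0.0002, -0.0061], 0]
[[-0.0004, -0.0017, 0.0091], [-0.0005, 0.0002, -0.0061], 0]
[[-0.0004, -0.0017, 0.0091], [-0.0005, 0.0002, -0.0061], 0]
[[-0.0004, -0.0017, 0.0091], [-0.0005, 0.0002, -0.0061], 0]
[[-0.0003, -0.0017, 0.0091], [-0.0005, 0.0002, -0.0061], 0]
```

View pics/s1.png

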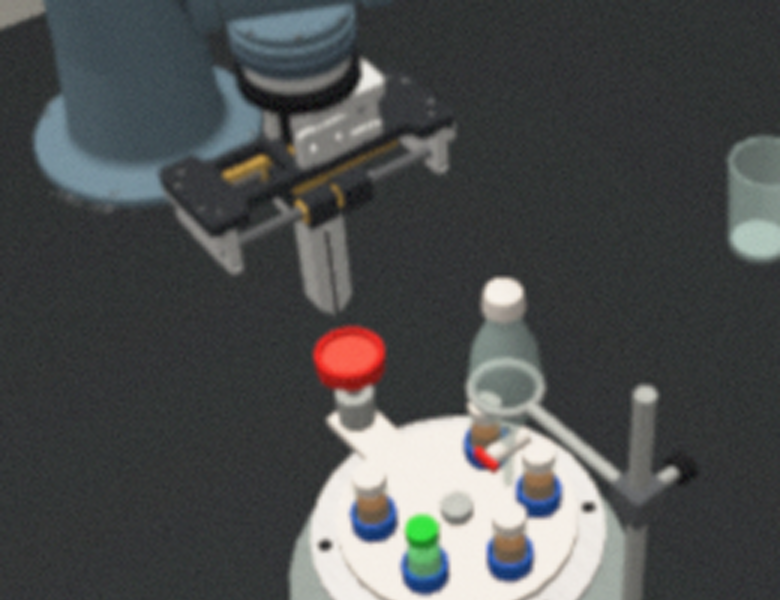

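The closed fingers hang just above the dished knob (crop 348,355), and everything is undisturbed. Next I'll center and descend.

Call:
{"name": "servo_tool", "arguments": {"series": [[[-0.0005,-0.002,0.009],[0,0,-0.006],0],[[-0.0005,-0.002,0.009],[0,0,-0.006],0],[[-0.0005,-0.002,0.009],[0,0,-0.006],0],[[-0.0005,-0.002,0.009],[0,0,-0.006],0],[[0,-0.0005,0.005],[0,0,0],0]]}}

```text
time: 3.85
position: [483.4, -66.6, 349.7]
tool_rot: [-179.8, 0.1, 3.0]
contact_force: [-0.7, -0.8, -0.1]
finger_gap: 0.4
```

Call:
{"name": "servo_tool", "arguments": {"series": [[[0,0,0],[0,0,0],0],[[0,0,0],[0,0,0],0]]}}

```text
time: 4.05
position: [483.1, -66.2, 348.2]
tool_rot: [-179.8, 0.2, 3.0]
contact_force: [-0.1, 0.1, 0.3]
finger_gap: 0.5
```

```bash
python3 -c "
from h import *
rows([484.5,-68.8,341],3.1,3)
p,d=camera('scene');cv2.imwrite('pics/s2.png',cv2.resize(p[150:290,210:390],(720,560),interpolation=2)[...,::-1])"
```

```text
t 4.05 P [483.1 -66.2 348.2] [-179.79    0.22    3.01] F [-0.1  0.1  0.3] gap 0.5 q [-21.  -5. 115.   0.  70.  66.]
[[0.0004, 0.0009, 0.0024], [-0.0012, 0.0013, -0.0005], 0]
[[0.0004, 0.0009, 0.0024], [-0.0012, 0.0013, -0.0005], 0]
[[0.0004, 0.0009, 0.0024], [-0.0012, 0.0013, -0.0005], 0]
```

View pics/s2.png

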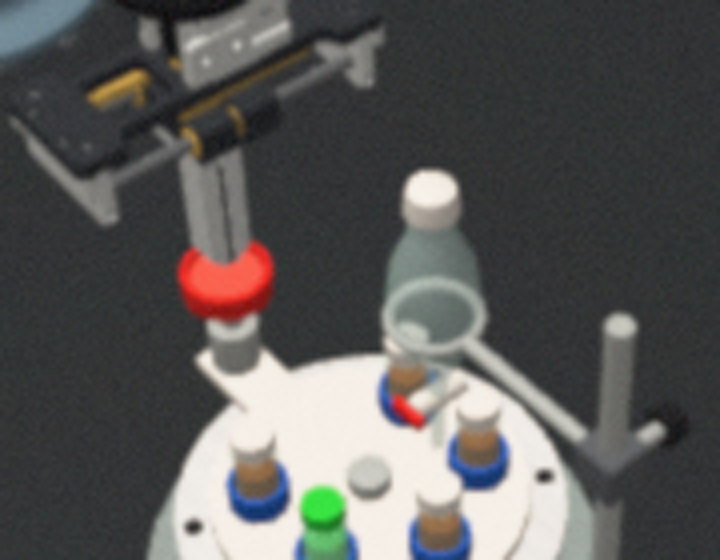

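The tip is inside the dish outline (crop 218,250, knob center 226,275). Now I'll make contact and press.

Call:
{"name": "servo_tool", "arguments": {"series": [[[0.0005,0.001,0.002],[0,0,0],0],[[0.0005,0.001,0.002],[0,0,0],0],[[0.0005,0.0005,0.002],[0,0,0],0],[[0,0,0.002],[0,0,0],0]]}}

```text
time: 4.5
position: [485.4, -69.2, 341.2]
tool_rot: [-179.9, 0.0, 3.0]
contact_force: [0.0, 0.2, 0.2]
finger_gap: 0.5
```

Call:
{"name": "servo_tool", "arguments": {"series": [[[0,0,0.002],[0,0,0],0],[[0,0,0.002],[0,0,0],0]]}}

```text
time: 4.7
position: [485.5, -69.4, 337.4]
tool_rot: [-179.9, 0.1, 3.0]
contact_force: [-1.4, 0.0, 3.9]
finger_gap: 0.6
```

Call:
{"name": "servo_tool", "arguments": {"series": [[[0,0,0.002],[0,0,0],0],[[0,0,0.002],[0,0,0],0]]}}

```text
time: 4.9
position: [485.6, -69.4, 333.9]
tool_rot: [-179.9, 0.1, 3.0]
contact_force: [-2.6, 0.8, 5.6]
finger_gap: 0.8
```

Call:
{"name": "servo_tool", "arguments": {"series": [[[0,0,0.002],[0,0,0],0],[[0,0,0.002],[0,0,0],0]]}}

```text
time: 5.1
position: [485.7, -69.5, 330.5]
tool_rot: [-179.9, 0.1, 3.0]
contact_force: [-2.6, 0.1, 6.1]
finger_gap: 0.3
```

Call:
{"name": "servo_tool", "arguments": {"series": [[[0,0,0.002],[0,0,0],0],[[0,0,0.002],[0,0,0],0]]}}

```text
time: 5.3
position: [485.8, -69.7, 327.4]
tool_rot: [-180.0, 0.1, 3.0]
contact_force: [-4.6, 0.7, 7.9]
finger_gap: 0.8
```

```bash
python3 -c "
from h import *
rows([484.5,-68.8,326],3.1,1)"
```

```text
t 5.3 P [485.8 -69.7 327.4] [-1.7998e+02  1.2000e-01  3.0400e+00] F [-4.6  0.7  7.9] gap 0.8 q [-21.  -3. 116.  -0.  67.  66.]
[[-0.0013, -0.001, 0.0014], [-0.0003, 0.0021, -0.0011], 0]
```

Call:
{"name": "servo_tool", "arguments": {"series": [[[-0.0005,0,0.001],[0,0,0],0],[[-0.0003,0.002,0],[0,0,-0.0175],0],[[0,0.004,0],[0,0,-0.035],0]]}}

```text
time: 5.6
position: [486.1, -75.8, 328.6]
tool_rot: [179.9, 0.0, 6.2]
contact_force: [-3.2, 0.4, 7.6]
finger_gap: 0.1
```

Call:
{"name": "servo_tool", "arguments": {"series": [[[0,0.004,0],[0,0,-0.035],0],[[0,0.004,0],[0,0,-0.035],0]]}}

```text
time: 5.8
position: [487.5, -84.2, 330.0]
tool_rot: [179.9, -0.0, 10.4]
contact_force: [-2.8, -0.1, 5.7]
finger_gap: 0.5
```

```bash
cat >> h.py <<'E'
A=np.array([602.4,-62.2])
def st():
    s=observe();P=s['position'];e=P[:2]-A
    print('t',s['time'],P.round(1),s['tool_rot'].round(1),'F',s['contact_force'].round(1),'r %.1f tip angle %.1f'%(np.hypot(*e),(np.degrees(np.arctan2(e[1],e[0]))%360)-183.1))
def tab(n):
    h=lambda p:np.moveaxis(cv2.cvtColor(p,cv2.COLOR_RGB2HSV).astype(int),2,0)
    p,d=camera(n);H,s,v=h(p);W=cloud(n,d)
    m=(H>40)&(H<85)&(s>90)&(v>40)&(d>0)&(np.hypot(W[...,0]-A[0],W[...,1]-A[1])<90)
    q=np.argwhere(m).mean(0)[::-1]; g=plane(n,[q],129)[0]; e=g[:2]-A
    print(n,'green',m.sum(),g.round(1),'r %.1f ang %.1f'%(np.hypot(*e),np.degrees(np.arctan2(e[1],e[0]))))
    return p
E
python3 -c "
from h import *
st(); p=tab('top'); tab('scene'); cv2.imwrite('pics/t3.png',cv2.resize(p[165:295,290:410],(480,520),interpolation=2)[...,::-1])"
```

```text
t 5.8 [487.5 -84.2 330. ] [179.9  -0.   10.4] F [-2.8 -0.1  5.7] r 117.0 tip angle 7.8
top green 64 [ 639.9 -101.9  129. ] r 54.6 ang -46.6
scene green 189 [ 657.2 -108.3  129. ] r 71.6 ang -40.0
```

View pics/t3.png

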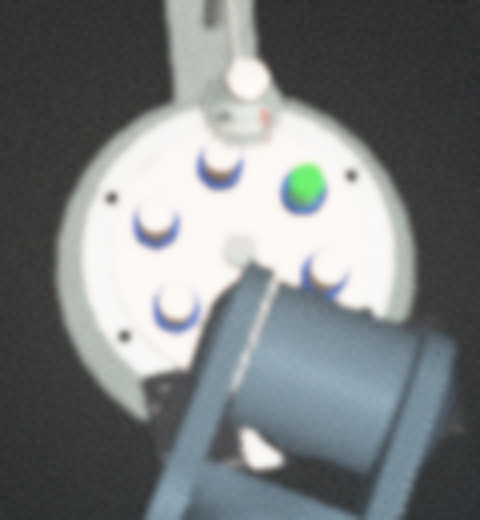

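The table has followed the tip: green is up 8.5° in the correct direction. I'll continue along the arc while pressing slightly.

Call:
{"name": "servo_tool", "arguments": {"series": [[[0.0002,0.008,0.0015],[0,0,-0.07],0],[[0.0002,0.008,0.0012],[0,0,-0.07],0],[[0.0002,0.008,0.0008],[0,0,-0.07],0]]}}

```text
time: 6.2
position: [494.9, -108.3, 329.1]
tool_rot: [179.6, -0.1, 22.9]
contact_force: [-2.2, -0.7, 6.5]
finger_gap: 0.8
```

Call:
{"name": "servo_tool", "arguments": {"series": [[[0.0002,0.008,0.0008],[0,0,-0.07],0],[[0.0002,0.008,0.0008],[0,0,-0.07],0]]}}

```text
time: 6.4
position: [503.0, -123.7, 329.5]
tool_rot: [179.4, -0.1, 31.3]
contact_force: [-1.0, -0.5, 6.5]
finger_gap: 0.9
```

```bash
python3 -c "
from h import *
st(); tab('top'); tab('scene')"
```

```text
t 6.4 [ 503.  -123.7  329.5] [ 1.794e+02 -1.000e-01  3.130e+01] F [-1.  -0.5  6.5] r 116.9 tip angle 28.7
top green 61 [652.3 -85.8 129. ] r 55.2 ang -25.4
scene green 195 [669.8 -91.4 129. ] r 73.4 ang -23.4
```

Call:
{"name": "servo_tool", "arguments": {"series": [[[0.0002,0.008,0.001],[0,0,-0.07],0],[[0.0002,0.008,0.001],[0,0,-0.07],0],[[0.0002,0.008,0.001],[0,0,-0.07],0]]}}

```text
time: 6.8
position: [519.3, -144.5, 330.3]
tool_rot: [178.9, -0.2, 43.6]
contact_force: [0.1, 0.9, 6.5]
finger_gap: 0.3
```

Call:
{"name": "servo_tool", "arguments": {"series": [[[0.0002,0.008,0.001],[0,0,-0.07],0],[[0.0001,0.005,0.0008],[0,0,-0.044],0]]}}

```text
time: 7.0
position: [530.2, -154.3, 330.7]
tool_rot: [178.6, -0.2, 50.4]
contact_force: [-0.1, 0.8, 4.8]
finger_gap: 0.4
```

```bash
python3 -c "
from h import *
st(); tab('top'); tab('scene')"
```

```text
t 7.0 [ 530.2 -154.3  330.7] [178.6  -0.2  50.4] F [-0.1  0.8  4.8] r 117.0 tip angle 48.8
top green 47 [655.8 -66.2 129. ] r 53.6 ang -4.3
scene green 188 [676.2 -72.3 129. ] r 74.5 ang -7.8
```

```bash
cat >> h.py <<'E'
def st():
    s=observe();R=Ro.from_euler('xyz',s['tool_rot'],degrees=True);P=s['position']+R.apply([0,0,199]);e=P[:2]-A
    print('t',s['time'],'tip',P.round(1),s['tool_rot'].round(1),'F',s['contact_force'].round(1),'r %.1f tip angle %.1f'%(np.hypot(*e),(np.degrees(np.arctan2(e[1],e[0]))%360)-183.1))
def sg(p):
    H,s,v=np.moveaxis(cv2.cvtColor(p,cv2.COLOR_RGB2HSV).astype(int),2,0)
    m=(H>40)&(H<85)&(s>90)&(v>40);m[:, :200]=0;m[:,400:]=0
    k,l,t,c=cv2.connectedComponentsWithStats(m.astype(np.uint8));i=1+t[1:,4].argmax()
    for z in (110,115):
        e=plane('scene',[c[i]],z)[0,:2]-A;print('scene green z',z,c[i].round(1),'r %.1f ang %.1f'%(np.hypot(*e),np.degrees(np.arctan2(e[1],e[0]))))
    cn,q=redknob(p)
    e=plane('scene',[q],140)[0,:2]-A;print('knob in scene',q.round(1),len(cn),'r %.1f ang %.1f'%(np.hypot(*e),np.degrees(np.arctan2(e[1],e[0]))%360-183.1))
E
python3 -c "
from h import *
st(); sg(np.load('scene0.npz')['p']); p,d=camera('scene'); sg(p);cv2.imwrite('pics/s4.png',cv2.resize(p[150:330,190:390],(800,600)[:2],interpolation=2)[...,::-1])"
```

```text
t 7.1 tip [ 534.7 -157.3  131.8] [178.5  -0.2  50.3] F [ 0.7 -1.1  4.5] r 116.7 tip angle 51.5
scene green z 110 [290.6 281.2] r 57.0 ang -50.1
scene green z 115 [290.6 281.2] r 60.6 ang -48.8
knob in scene [266.1 218.8] 67 r 112.9 ang -0.9
scene green z 110 [315.1 279.1] r 61.3 ang -1.6
scene green z 115 [315.1 279.1] r 64.6 ang -3.4
knob in scene [244.  256.1] 80 r 107.8 ang 58.7
```

View pics/s4.png

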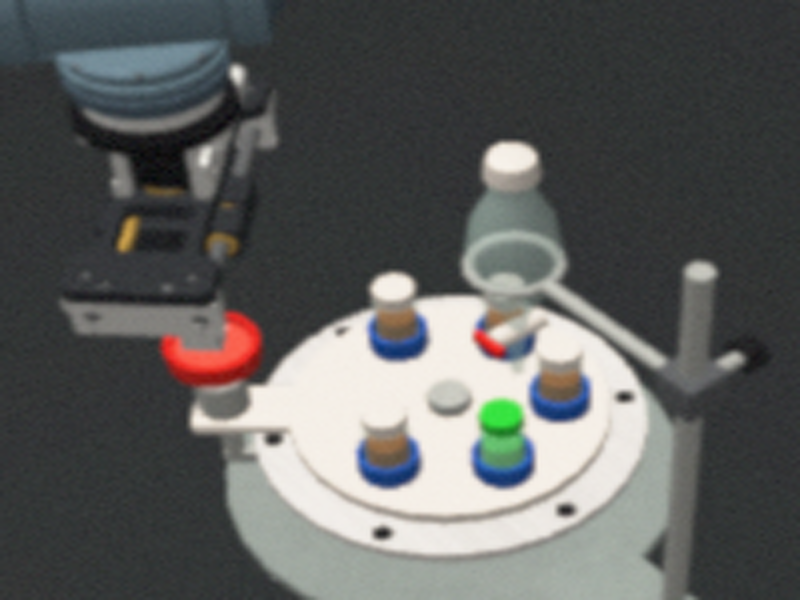

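```bash
cat >> h.py <<'E'
from scipy.spatial import cKDTree
def cups(p):
    H,s,v=np.moveaxis(cv2.cvtColor(p,cv2.COLOR_RGB2HSV).astype(int),2,0)
    m=(H>95)&(H<130)&(s>110)&(v>40);m[330:]=0
    k,l,t,c=cv2.connectedComponentsWithStats(m.astype(np.uint8))
    c=np.array([c[i] for i in range(1,k) if 55<t[i,4]<130 and 200<c[i][0]<400])
    return plane('scene',c,87)[:,:2]
def turn(p):
    a=cups(np.load('scene0.npz')['p']);b=cups(p);best=[]
    for g in np.arange(-20,80,2.):
        R=Ro.from_euler('z',g,degrees=True).as_matrix()[:2,:2]
        o=np.array([605.,-62]);d,i=cKDTree(b).query((a-o)@R.T+o); ok=d<12
        if ok.sum()>1:
            X,Y=a[ok],b[i[ok]];X0,Y0=X-X.mean(0),Y-Y.mean(0)
            th=np.arctan2((X0[:,0]*Y0[:,1]-X0[:,1]*Y0[:,0]).sum(),(X0*Y0).sum())
            Q=Ro.from_euler('z',th).as_matrix()[:2,:2]
            best.append((ok.sum(),-np.abs(X0@Q.T-Y0).max().round(2),np.degrees(th).round(2)))
    print(len(a),len(b),'turn (n,-err,deg):',sorted(set(best))[-3:])
E
python3 -c "
from h import *
p,d=camera('scene');turn(p)"
```

```text
4 4 turn (n,-err,deg): [(np.int64(2), np.float64(-0.12), np.float64(50.87)), (np.int64(3), np.float64(-1.28), np.float64(-9.54)), (np.int64(3), np.float64(-0.26), np.float64(50.39))]
```

Call:
{"name": "servo_tool", "arguments": {"series": [[[0.0002,0.005,0.0008],[0,0,-0.043],0],[[0.0002,0.005,0.0008],[0,0,-0.043],0],[[0.0001,0.003,0.0008],[0,0,-0.026],0]]}}

```text
time: 7.5
position: [540.8, -161.2, 330.4]
tool_rot: [178.4, -0.0, 56.8]
contact_force: [-0.2, 0.3, 6.9]
finger_gap: 0.4
```

```bash
python3 -c "
from h import *
p,d=camera('scene');turn(p);st()"
```

```text
4 4 turn (n,-err,deg): [(np.int64(2), np.float64(-0.18), np.float64(56.5)), (np.int64(3), np.float64(-0.79), np.float64(-3.47)), (np.int64(3), np.float64(-0.23), np.float64(56.47))]
t 7.55 tip [ 545.9 -164.4  131.6] [178.3  -0.   56.8] F [ 0.6 -1.2  6.2] r 116.8 tip angle 58.0
```

Call:
{"name": "servo_tool", "arguments": {"series": [[[0.0001,0.0025,0.0003],[0,0,-0.02],0],[[0.0001,0.0025,0.0003],[0,0,-0.02],0]]}}

```text
time: 7.75
position: [545.4, -163.7, 331.2]
tool_rot: [178.2, 0.0, 59.1]
contact_force: [-0.6, 0.1, 6.3]
finger_gap: 0.6
```

```bash
python3 -c "
from h import *
p,d=camera('scene');turn(p);st()"
```

```text
4 4 turn (n,-err,deg): [(np.int64(2), np.float64(-0.38), np.float64(59.18)), (np.int64(3), np.float64(-1.06), np.float64(-0.93)), (np.int64(3), np.float64(-0.63), np.float64(59.02))]
t 7.8 tip [ 551.  -167.1  132.4] [178.2   0.   59.1] F [0.2 0.7 6.4] r 116.9 tip angle 60.8
```

Call:
{"name": "servo_tool", "arguments": {"series": [[[0,0,-0.002],[0,0,0],0],[[0,0,-0.002],[0,0,0],0]]}}

```text
time: 8.0
position: [545.6, -163.6, 335.8]
tool_rot: [178.1, 0.1, 59.0]
contact_force: [0.5, -0.8, 1.8]
finger_gap: 0.6
```

```bash
python3 -c "
from h import *
p,d=camera('scene');turn(p);st()"
```

```text
4 4 turn (n,-err,deg): [(np.int64(2), np.float64(-0.06), np.float64(59.45)), (np.int64(3), np.float64(-1.19), np.float64(-0.28)), (np.int64(3), np.float64(-0.92), np.float64(59.65))]
t 8.05 tip [ 551.3 -167.3  137.3] [1.781e+02 1.000e-01 5.900e+01] F [ 0.4 -0.4  5.2] r 116.9 tip angle 61.0
```

The knob is following the tip up (5.2 N at 137 mm), so the pin is in the hole. I'll lift clear.

Call:
{"name": "servo_tool", "arguments": {"series": [[[0,0,-0.002],[0,0,0],0],[[0,0,-0.003],[0,0,0],0],[[0,0,-0.004],[0,0,0],0],[[0,0,-0.01],[0,0,0],0],[[0,0,-0.015],[0,0,0],0]]}}

```text
time: 8.55
position: [542.8, -161.9, 367.0]
tool_rot: [178.7, 0.1, 59.0]
contact_force: [0.6, 0.1, -0.6]
finger_gap: 0.6
```

Call:
{"name": "servo_tool", "arguments": {"series": [[[0,0,-0.02],[0,0,0],0],[[0,0,-0.02],[0,0,0],0],[[-0.02,0,-0.02],[0,0,0],0],[[-0.03,0,-0.01],[0,0,0],0],[[-0.03,0,0],[0,0,0],0]]}}

```text
time: 9.05
position: [500.0, -228.3, 447.1]
tool_rot: [178.4, 0.1, 59.3]
contact_force: [0.1, -0.0, -0.3]
finger_gap: 0.6
```

Call:
{"name": "servo_tool", "arguments": {"series": [[[-0.03,0,0],[0,0,0],0],[[-0.03,0,0],[0,0,0],0],[[-0.01,0,0],[0,0,0],0],[[0,0,0],[0,0,0],0],[[0,0,0],[0,0,0],0]]}}

```text
time: 9.55
position: [461.4, -291.6, 453.2]
tool_rot: [178.1, 0.1, 59.1]
contact_force: [0.4, 0.1, -0.2]
finger_gap: 0.3
```

```bash
python3 -c "
from h import *
p,d=camera('scene');turn(p);st()
W=cloud('scene',d)
for q,D in ((np.load('scene0.npz')['p'],np.load('scene0.npz')['d']),(p,d)):
    H,s,v=np.moveaxis(cv2.cvtColor(q,cv2.COLOR_RGB2HSV).astype(int),2,0);w=cloud('scene',D)
    m=((H<8)|(H>172))&(s>130)&(v>60)&(w[...,2]>110)&(np.hypot(w[...,0]-A[0],w[...,1]-A[1])>80)&(np.hypot(w[...,0]-A[0],w[...,1]-A[1])<150)
    z=w[m][:,2];e=w[m][:,:2].mean(0)-A;print('knob',m.sum(),'z mean/med/95',z.mean().round(1),np.median(z).round(1),np.percentile(z,95).round(1),'r,ang',np.hypot(*e).round(1),(np.degrees(np.arctan2(e[1],e[0]))%360).round(1))
cv2.imwrite('pics/s5.png',cv2.resize(p[150:330,190:390],(800,600),interpolation=2)[...,::-1])
t,_=camera('top');cn,c=redknob(t);print('top knob',c,fit(plane('top',cn,144)))"
```

```text
4 4 turn (n,-err,deg): [(np.int64(2), np.float64(-0.08), np.float64(-0.62)), (np.int64(3), np.float64(-0.83), np.float64(-0.34)), (np.int64(3), np.float64(-0.65), np.float64(59.59))]
t 9.6 tip [ 467.1 -295.1  254.3] [1.781e+02 1.000e-01 5.920e+01] F [0.2 0.3 0.3] r 269.3 tip angle 56.7
knob 397 z mean/med/95 140.5 140.7 145.2 r,ang 111.6 182.5
knob 464 z mean/med/95 140.6 140.9 145.4 r,ang 112.0 245.1
top knob [393.68350168 243.44107744] (array([ 550.4381362 , -167.83778876]), np.float64(23.666875550613288))
```

View pics/s5.png

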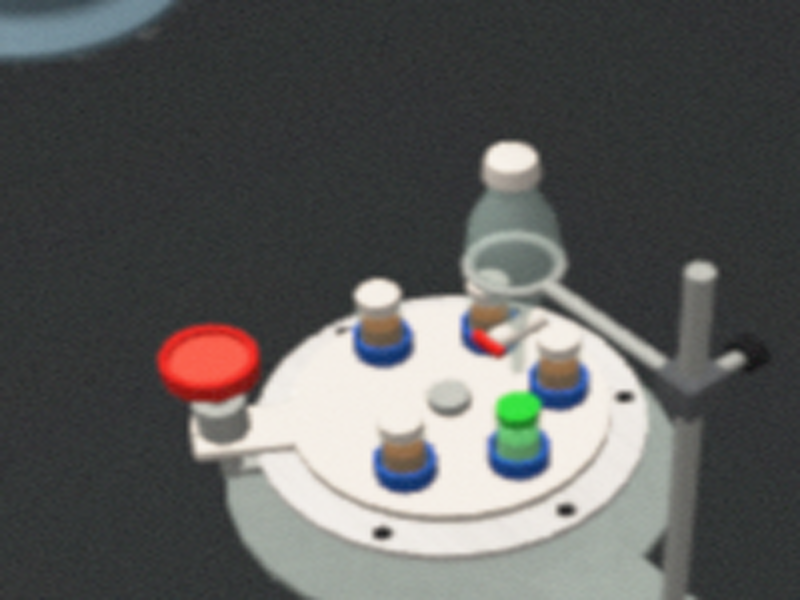

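The knob (crop 210,360) is back at its starting height, and the pin covers the next hole. The table has turned 59.6° and the green cap (518,410) is directly below the spout (518,370).

```bash
python3 -c "
from h import *
print(hand_in(), observe()['time'])"
```

```text
the job is handed in; nothing more can be done
the job is handed in; nothing more can be done
```

The job is done and handed in, at about 9.7 s of robot time. With the fingers closed, I pressed the knob in about 11 mm and pushed it round anticlockwise by one hole. I then let it spring out and moved the gripper clear.

**Last checks:**
- **Table turn:** the scene camera gives 59.6°, within the measuring error and the pin's play of 60°.
- **Plunger home:** the knob's median depth height is 140.9 mm, against 140.7 mm at the start. It also followed the fingertips up with about 5 N, so the pin is home.
- **Knob position:** the top camera puts it at (550, −168) mm, against a predicted (549, −167) mm.
- **Green vial:** in the last picture its cap is directly below the funnel outlet.
- **Other vials:** they still stand in their cups.
- **Contact:** the fingertips are about 150 mm from the knob, and the contact force reads about zero.

**Checks that disagreed or were not made:**
- While turning, my angle from the fingertips ran up to about 1.5° ahead of the camera's. This was within the 2° the pin can centre itself from.
- The top camera could not measure the green cap at the end because the funnel partly hides it.
- I did not measure the loose glassware again, but the arm's path stayed well clear of it.

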